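Shut and latch the kitchen storage box

TASK

Shut the storage box on the kitchen worktop and latch it, pushing with the fingertips only: first press its half-open wooden lid down until it is fully shut, then push the latch lever over past its middle so that it snaps across onto the lid and stays there. Lift nothing: do not raise the lid any further open, and leave the mug, the glass and the soap bottle standing where they are.

Things in the scene. Friction and masses are not known exactly. Their poses are not given: they have to be found in the camera images.
- box: fixed (does not move when pushed) white storage box, 180 mm along its x, 220 mm along its y, 110 mm high. Origin: centre of its underside, on the worktop. Its z is up. The latch is in the middle of its -x wall, outside; the lid's hinge runs along the top of its +x wall, parallel to y.
- lid (a joint): angle (rad) of the brown wooden lid: 0 = shut, growing as its latch-side edge rises; starts 0.3 to 0.55. Board 182 x 224 x 12 mm, 0.25 kg, hinged at x = +90, z = 110 mm of the box, so stiff that it stays where left; 1 to 3 N down at lid_press moves it. Shut, its top is at z = 122 mm. A knob 26 mm wide, 22 mm high stands on it 85 mm from the hinge at y = 0.
- lid_press (a point): point on the lid's top face, 110 mm from the hinge line (towards the latch) and 60 mm to the box's +y side of the middle: a good place to press, clear of knob and latch. It moves with the lid; with the lid shut it is at x = -20, y = 60, z = 122 mm of the box.
- latch (a joint): angle (rad) of the steel latch lever about an axis along the box's y through latch_pivot: 0 = open (start), leaning 0.5 rad outwards (box -x); 0.5 = upright; 1.0 = latched, leaning 0.5 rad in over the lid. An over-centre spring drives it from the middle to the nearer end: some 3 to 7 N at the bar towards box +x starts it, falling to nothing at the middle; then it snaps over.
- latch_bar (a point): centre of the crossbar (14 mm thick, 64 mm long, along the box's y) at the free end of the lever, 80 mm from the pivot; the stem below it is a 10 mm rod. Open, it is at x = -143, y = 0, z = 185 mm of the box; upright x = -105, z = 195; latched x = -67, z = 185.
- latch_pivot (a point): the latch lever's pivot, fixed on the box at x = -105, y = 0, z = 115 mm of the box, between two 4 mm steel cheeks (38 mm over both) that reach up to z = 120 mm and out to x = -117 mm.
- mug: loose white mug, 80 mm wide, 90 mm high, with a handle; origin at the centre of its underside. A bystander.
- glass: loose drinking glass, 72 mm wide, 100 mm high; origin at the centre of its underside. A bystander.
- soap: loose clear soap bottle with a white cap, 64 mm wide, 160 mm high; origin at the centre of its underside. A bystander.

How it is judged:
On the way, in this order (a step that is already met when the one before it is completed fails the run):
1. the lid is pressed fully shut while the latch is still open (value of joint lid below 0.035 rad and value of joint latch below 0.4 rad), for 0.2 s.
2. the latch lever has snapped over onto the shut lid (value of joint latch above 0.92 rad and value of joint lid below 0.035 rad), for 0.2 s.
At the end, for the whole second after the job is handed in: The lid is shut (within 0.035 rad), the latch lever lies at its latched end (beyond 0.92 of 1.0 rad), and mug, glass and soap bottle stand upright within 25 mm of where they were (all of step 2 and distance of each of mug, glass, soap from where it was at the start of the episode below 0.025 m and angle between each of mug, glass, soap's own z axis and vertical below 0.2 rad); the robot touches nothing.
It fails at once if the latch is thrown before the lid is shut (value of joint latch above 0.6 rad and value of joint lid above 0.06 rad).
It fails at once if the lid is lifted further open (value of joint lid above 0.68 rad).
It fails at once if the mug, the glass or the soap bottle is lifted or pushed away (distance of any of mug, glass, soap from where it was at the start of the episode above 0.03 m).
It also fails if it takes over 38 s, if anything falls off the work surface, if the arm or the gripper's body presses on something with over 40 N, if the wrist force passes 120 N, or if a joint passes its speed limit or range.

ROBOT

A 6-joint arm with a two-finger parallel gripper is mounted at the origin on the work surface. World frame = base frame: x ahead of the robot, y to its left, z up, the work surface at z = 0. Lengths are in m, angles in rad, forces in N, time in s.
With the tool pointing down it reaches from about 0.425 to 0.95 m from the base axis. Payload 3.5 kg.
Tool frame: the origin (TCP) lies at the very end of the fingers, on their centre line; the grasp point (between the pads) lies 19 mm behind it; z points along the fingers, y is the line along which they close (so a half turn about z gives the same grasp; the last joint's range is limited). The gripper opens to 85 mm and grips with 20 to 120 N. Pads are 22 mm wide; open, the fingers measure 114 mm over their backs; the gripper's body (76 mm by 85 mm) begins 54 mm behind the grasp point. The pads swing forward as they close: fully open they stand 13 mm farther back than shut.
Start: joints at [1.076, 0.286, 1.577, -0, 1.279, -0.15], TCP at [0.228, 0.635, 0.231] pointing down, gripper open.
Joint ranges: [-2.77, 2.77], [-0.9, 2.22], [0.21, 2.48], [-1.53, 4.67], [0.24, 2.81], [-2.84, 2.84]. Speed limits (rad/s): [2.79, 2.79, 3.14, 3.14, 3.14, 3.14].

INTERFACE

Orientations are given as a unit quaternion [x, y, z, w].
In Python, from plant import ctrl gives the robot as it stands.
- The arm moves only by the tool carry_out, never from a script. Its argument "deltas" is one flat list of numbers, 6 for each row, row after row: the shift along the tool's x, y, z in m, then the turn, a rotation vector about the tool's x, y, z in rad. A call has 1 to 5 rows; each row is the pose to reach, as a shift and turn from the pose commanded when the call began, along the tool's axes at that moment; what a row does not reach only later rows make up. A row lasts 1/8 s, in which the tool goes at most 62.5 mm and 10.7 degrees, less where a joint would pass 70% of its speed; a pose out of reach is approached as far as the arm can. A call with a gripper value outside its range is refused whole. "grip" is the opening in per cent of the stroke, from 0 (shut) to 100 (fully open), set as the call begins (left out, the last holds). The fingers move at their own pace and stop on an object; "grip_force" is the grip in N (left out, the last holds). Time passes only in rows, so rows that repeat a pose let the fingers close. It gives the time, the measured TCP pose, the force, the opening and the grip force at its end, in the units of the state.
- ctrl.get_state(): the state, without advancing time (a new reading comes with each control period).
- ctrl.read_camera(name): name is "scene" or "top" or "wrist"; returns (picture, depth): 400x640x3 uint8, red, green, blue; 400x640 float32, m along the optical axis (not along the pixel's ray), 0 where there is no reading.
- ctrl.camera_model(name): a dict with "intrinsics" (3x3 intrinsics, pixels), "k1" (the pictures are not rectified: a ray, as slopes to the right and down, at radius r is drawn at 1 + k1 r^2 times it, then the intrinsics apply), "extrinsics" (4x4, takes a point from world to camera coordinates); the wrist camera has in their place "hand_eye" (4x4, takes a point from camera to tool coordinates, whose origin is the TCP and whose axes are the flange's). Camera axes: x right, y down, z forward; pixel columns grow to the right and rows downward; lengths in m; the calibration is good to about 2 mm. A picture is of the moment at which its call begins: read the wrist's pose just before it. camera_model takes no time and is no camera call.
- ctrl.sign_off(): hands the job in; it is judged then, once.
Trained networks look in the newest picture that a camera, given by its name, has taken for a name from the list of things; names that differ only in an ending like _2 or _b are one class to them, and where a whole thing is asked for, a point or a joint stands for the part that bears it (a point fixed in the world has none). Each returns a list of dicts, best first, with "score" (0 to 1); they miss things now and then, are a little off and sometimes report something else, mostly with a low value. They report only what shows in the picture. A call takes as long as a camera call.
- ctrl.find_in(camera, query): "uv" ([column, row] in pixels, amid what is visible of it).
The state is a dict: "time": time; "qpos": joint angles; "dq": joint speeds; "joint_efforts": joint torques, N m; "eef_pos": TCP position; "tcp_rot": TCP orientation; "contact_force": force on the tool from outside, world axes, zero at the start; "wrist_torque": the same for the moment, N m; "opening": opening from 0.0 (shut) to 1.0 (fully open); "finger_force": force on a finger pad.
Only numpy, scipy, OpenCV 4.12 (cv2) and the standard library are available. Lean on these libraries where they do the work, as an engineer would, in place of code of your own. Each camera call takes 0.05 s, during which the arm holds its last target. There are 200 camera calls.

## Working session

There is one attempt and no reset: what is moved stays moved. The work goes in short steps, Python scripts to look and compute and a tool call to move; the robot and the scene stay as the last step left them, time stands still between calls to the robot, and variables do not carry over. Pictures are saved under pics/ and viewed, at most 10 in all, crops included, and the job is handed in when it is done.

Besides the shell and the picture viewer there is one more tool, called after ">>>" as name(argument=value, ...) on one line, values as JSON. carry_out: Moves the arm, as the interface text tells. Its arguments: {"type":"object","properties":{"deltas":{"type":"array"},"grip":{"type":"number"},"grip_force":{"type":"number"}},"required":["deltas"]}

```bash
mkdir -p pics
cat > h.py <<'E'
import numpy as np, cv2
from plant import ctrl
from scipy.spatial.transform import Rotation as R
def rays(m,uv):
    K=np.array(m["intrinsics"]);k=m["k1"]
    d=(np.array(uv,float).reshape(-1,2)-K[:2,2])/[K[0,0],K[1,1]]
    u=d.copy()
    for _ in range(20): u=d/(1+k*(u**2).sum(1,keepdims=True))
    return np.c_[u,np.ones(len(u))]
def world(m,uv,z):
    p=rays(m,uv)*np.array(z).reshape(-1,1); E=np.array(m["extrinsics"])
    return (p-E[:3,3])@E[:3,:3]
def project(m,P):
    E=np.array(m["extrinsics"]);K=np.array(m["intrinsics"])
    c=np.atleast_2d(P)@E[:3,:3].T+E[:3,3]; u=c[:,:2]/c[:,2:]; u=u*(1+m["k1"]*(u**2).sum(1,keepdims=True))
    return u*[K[0,0],K[1,1]]+K[:2,2]
E
python3 - <<'E'
from h import *
s=ctrl.get_state();print(s["eef_pos"],s["tcp_rot"],s["time"])
print(R.from_quat(s["tcp_rot"]).as_matrix().round(3))
for c in("scene","top"):
    im,d=ctrl.read_camera(c);m=ctrl.camera_model(c)
    cv2.imwrite(f"pics/{c}0.png",im[...,::-1]);np.savez(c+"0.npz",im=im,d=d)
    for q in("box","lid","lid_press","latch_bar","latch_pivot","mug","glass","soap"):
        r=ctrl.find_in(c,q)[:1]
        for x in r:
            u,v=map(int,x["uv"]);z=np.median(d[v-1:v+2,u-1:u+2]);print(c,q,x["uv"],x["score"],world(m,x["uv"],z).round(3))
print(ctrl.get_state()["time"])
E
```

```text
[0.22780894 0.6346963  0.22993221] [ 1.71567878e-01  9.85171575e-01 -1.13160596e-03 -3.88294155e-04] 0.0
[[-0.941  0.338 -0.001]
 [ 0.338  0.941 -0.002]
 [ 0.    -0.002 -1.   ]]
scene box [252.0, 230.0] 0.76 [[ 0.585 -0.187  0.006]]
scene lid [241.2, 198.2] 0.69 [[ 0.632 -0.15   0.173]]
scene lid_press [244.5, 197.8] 0.83 [[ 0.63  -0.143  0.176]]
scene latch_bar [310.1, 211.5] 0.57 [[ 0.611 -0.011  0.189]]
scene latch_pivot [253.8, 225.9] 0.9 [[ 0.693 -0.072  0.201]]
scene mug [181.5, 214.7] 0.55 [[ 0.647 -0.332  0.041]]
scene glass [353.1, 196.4] 0.96 [[0.459 0.002 0.095]]
scene soap [283.5, 148.7] 0.58 [[ 0.423 -0.195  0.121]]
top box [372.5, 173.6] 0.84 [[ 0.588 -0.134  0.187]]
top lid [436.5, 159.3] 0.73 [[ 0.671 -0.308  0.007]]
top lid_press [383.1, 167.1] 0.72 [[ 0.605 -0.157  0.172]]
top latch_bar [311.0, 174.5] 0.87 [[ 0.584 -0.017  0.19 ]]
top latch_pivot [372.7, 173.5] 0.89 [[ 0.588 -0.134  0.187]]
top mug [436.8, 160.9] 0.9 [[ 0.668 -0.309  0.006]]
top glass [306.8, 262.2] 0.69 [[ 0.432 -0.009  0.006]]
top soap [402.5, 271.1] 0.77 [[ 0.408 -0.198  0.125]]
0.9
```

View pics/scene0.png

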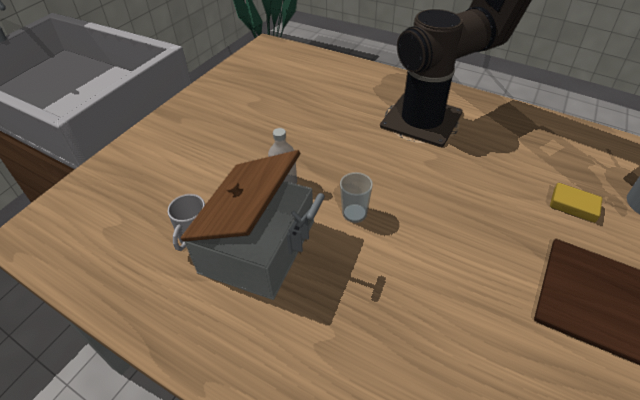

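View pics/top0.png

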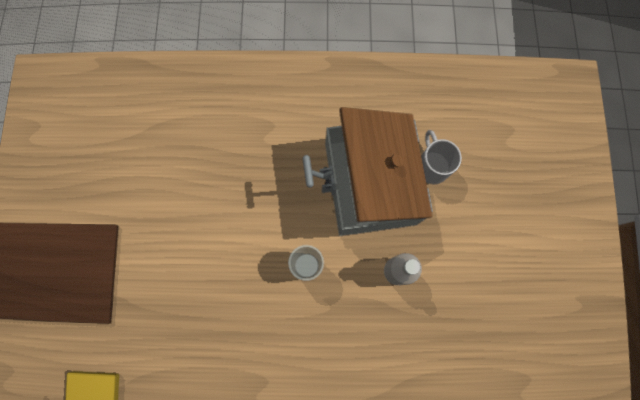

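The scene picture shows the half-open lid, with its knob at (236,190), and the open latch at (312,212). In the top picture the latch bar is at (308,171), the knob at (395,161), the mug at (441,158), the glass at (306,263) and the soap at (405,269). The latch side faces world +y. Next I fit the lid.

Run:
```python
from h import *
f=np.load("top0.npz");im,d=f["im"],f["d"];m=ctrl.camera_model("top")
v,u=np.mgrid[90:240,290:450];u=u.ravel();v=v.ravel()
P=world(m,np.c_[u,v],d[v,u]);c=im[v,u].astype(int)
ok=(P[:,2]>.10)&(P[:,2]<.3)&(c[:,0]-c[:,2]>25)
Q=P[ok];
for _ in range(5):
    A=np.c_[Q[:,:2],np.ones(len(Q))];k=np.linalg.lstsq(A,Q[:,2],rcond=None)[0];Q=Q[abs(Q[:,2]-A@k)<.006]
n=np.array([-k[0],-k[1],1]);n/=np.linalg.norm(n)
g=np.array([-k[0],-k[1]])
print("n",n,"tilt",np.arccos(n[2]),len(Q))
hx=n[:2]/np.linalg.norm(n[:2])  # n leans towards +x box (away from raised edge)
print("yaw from tilt",np.arctan2(hx[1],hx[0]))
# in-plane rectangle
ex=np.r_[hx,0];ex=ex-n*(ex@n);ex/=np.linalg.norm(ex);ey=np.cross(n,ex);o=Q.mean(0)
q=np.c_[(Q-o)@ex,(Q-o)@ey].astype(np.float32)
r=cv2.minAreaRect(q*1000);print(r)
bp=cv2.boxPoints(r)/1000;W=o+bp[:,:1]*ex+bp[:,1:]*ey;print(W.round(3))
# latch bar
ok=(P[:,2]>.165)&(c[:,0]-c[:,2]<15)&(P[:,1]>-.06);B=P[ok];print("bar",len(B),B.mean(0),cv2.minAreaRect((B[:,:2]*1000).astype(np.float32)),B[:,2].max())
# box rim
```

```text
n [ 0.06936198 -0.47533266  0.87706771] tilt 0.5010728301046067 7927
yaw from tilt -1.4258960136475656
((8.520797729492188, 3.44720458984375), (190.68133544921875, 224.7915802001953), 0.12179622799158096)
[[ 0.715 -0.07   0.211]
 [ 0.492 -0.103  0.211]
 [ 0.517 -0.268  0.119]
 [ 0.739 -0.235  0.119]]
bar 248 [ 0.57423128 -0.01229632  0.25242606] ((493.2733154296875, -22.81338119506836), (261.2478332519531, 24.04619789123535), 4.479149341583252) 1.0508169625532504
```

```bash
cat >> h.py <<'E'
C=np.array([.613,-.153,0]);yaw=-1.424
B=R.from_euler("z",yaw).as_matrix()
def box(p): return C+B@(np.array(p)/1000.)
def delta(target_box_mm, turn=True):
    s=ctrl.get_state();T=R.from_quat(s["tcp_rot"]).as_matrix()
    want=np.c_[-B[:,1],-B[:,0],[0,0,-1]]
    return (T.T@(box(target_box_mm)-s["eef_pos"])).round(4), R.from_matrix(T.T@want).as_rotvec().round(3)
E
python3 - <<'E'
from h import *
for c in("top","scene"):
    f=np.load(c+"0.npz");im=f["im"][...,::-1].copy();d=f["d"];m=ctrl.camera_model(c)
    a=.5;lid=lambda r,y,t=12:[90-r*np.cos(a)+t*np.sin(a),y,110+r*np.sin(a)+t*np.cos(a)]
    pts=[[-143,-32,185],[-143,32,185],[-105,0,115],[-90,-110,110],[-90,110,110],[90,110,110],[90,-110,110],lid(182,112),lid(182,-112),lid(0,112),lid(0,-112),lid(85,0,34),lid(110,60)]
    for p in project(m,[box(p) for p in pts]): cv2.drawMarker(im,tuple(int(x) for x in (p*4).round()),(0,0,255)) if 0 else cv2.circle(im,tuple(int(x) for x in p.round()),1,(0,0,255),-1)
    x0,y0=(270,80) if c=="top" else (150,110)
    cv2.imwrite(f"pics/o_{c}.png",cv2.resize(im[y0:y0+200,x0:x0+200],(600,600),interpolation=cv2.INTER_NEAREST))
    if c=="top":
        v,u=np.mgrid[150:195,298:330];u=u.ravel();v=v.ravel();P=world(m,np.c_[u,v],d[v,u]);P=P[(P[:,2]>.175)&(P[:,2]<.21)]
        q=(P-C)@B;print(len(q),q.mean(0),q.min(0),q.max(0))
print(delta([-20,60,330]),delta([-20,60,250]))
E
```

```text
239 [-0.14454113 -0.00154359  0.19100853] [-0.15170029 -0.03200075  0.17504033] [-0.13328204  0.03141379  0.19589114]
(array([-0.6721, -0.5659, -0.0987]), array([ 0.   ,  0.   , -0.492])) (array([-0.6721, -0.5659, -0.0187]), array([ 0.   ,  0.   , -0.492]))
```

View pics/o_top.png

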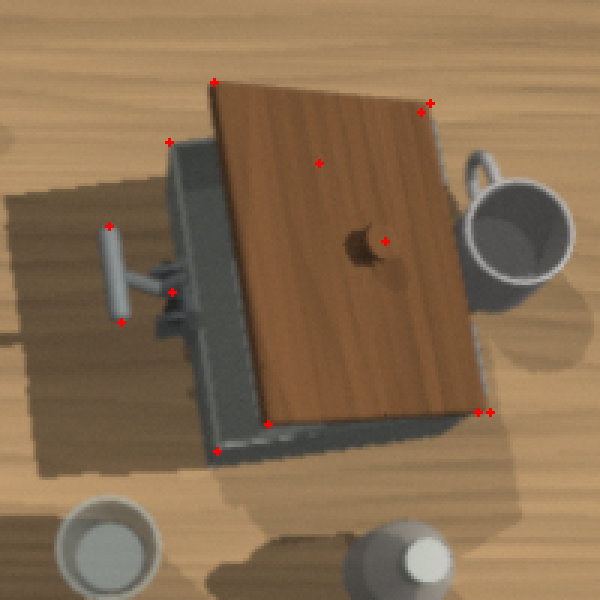

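The overlay matches: the corners, bar and knob all line up. Moving now.

>>> carry_out(deltas=[-0.04,-0.035,-0.02,0,0,-0.1,-0.08,-0.07,-0.04,0,0,-0.2,-0.12,-0.105,-0.06,0,0,-0.3,-0.16,-0.14,-0.08,0,0,-0.4,-0.2,-0.175,-0.1,0,0,-0.49], grip=0)

```text
time: 1.52
eef_pos: [0.3577, 0.4014, 0.3322]
tcp_rot: [-0.074, 0.997, 0.0, 0.0]
contact_force: [-0.4, 0.3, 0.7]
opening: -0.002
finger_force: 0.0
```

```bash
python3 -c "
from h import *
s=ctrl.get_state();print(s['time'],s['opening'],delta([-20,60,330]))"
```

```text
1.525 -0.0017366343136512744 (array([-0.2304, -0.5662,  0.0023]), array([0.   , 0.001, 0.002]))
```

>>> carry_out(deltas=[-0.02,-0.05,0,0,0,0,-0.04,-0.1,0,0,0,0,-0.06,-0.15,0,0,0,0,-0.08,-0.2,0,0,0,0,-0.1,-0.25,0,0,0,0])

```text
time: 2.15
eef_pos: [0.4929, 0.1684, 0.3317]
tcp_rot: [-0.072, 0.997, 0.0, 0.001]
contact_force: [1.1, 0.3, -0.0]
opening: 0.0
finger_force: 0.0
```

>>> carry_out(deltas=[-0.02,-0.05,0,0,0,0,-0.04,-0.1,0,0,0,0,-0.06,-0.15,0,0,0,0,-0.08,-0.2,0,0,0,0,-0.1,-0.25,0,0,0,0])

```text
time: 2.78
eef_pos: [0.6281, -0.0645, 0.3315]
tcp_rot: [-0.072, 0.997, 0.0, 0.0]
contact_force: [0.6, 0.9, -0.8]
opening: 0.003
finger_force: 0.0
```

```bash
python3 -c "
from h import *
s=ctrl.get_state();print(s['time'],s['contact_force'],delta([-20,60,200]))"
```

```text
2.775 [ 0.64901652  0.9121588  -0.75468466] (array([-0.0321, -0.0653,  0.1315]), array([ 0.   ,  0.   , -0.002]))
```

Over and down to z≈200, just above the lid.

>>> carry_out(deltas=[-0.02,-0.04,0,0,0,0,-0.032,-0.065,0.03,0,0,0,-0.032,-0.065,0.08,0,0,0,-0.032,-0.065,0.12,0,0,0,-0.032,-0.065,0.13,0,0,0])

```text
time: 3.4
eef_pos: [0.6666, -0.122, 0.1971]
tcp_rot: [-0.072, 0.997, 0.001, -0.003]
contact_force: [0.1, -0.1, -0.0]
opening: -0.001
finger_force: 0.0
```

>>> carry_out(deltas=[0,0,0.012,0,0,0,0,0,0.024,0,0,0,0,0,0.036,0,0,0,0,0,0.048,0,0,0,0,0,0.06,0,0,0])

```text
time: 4.03
eef_pos: [0.6686, -0.1223, 0.1409]
tcp_rot: [-0.073, 0.997, 0.0, 0.0]
contact_force: [-0.0, 1.4, 2.2]
opening: -0.005
finger_force: 1.0
```

```bash
python3 -c "
from h import *
s=ctrl.get_state();print(s['time'],s['contact_force'],delta([-20,60,122]))"
```

```text
4.025 [-0.01805472  1.36635866  2.187418  ] (array([-0.0005, -0.0022,  0.0189]), array([ 0.   ,  0.   , -0.002]))
```

>>> carry_out(deltas=[0,0,0.006,0,0,0,0,0,0.011,0,0,0,0,0,0.015,0,0,0,0,0,0.018,0,0,0,0,0,0.019,0,0,0])

```text
time: 4.65
eef_pos: [0.6685, -0.1225, 0.1222]
tcp_rot: [-0.073, 0.997, 0.0, -0.0]
contact_force: [0.5, 2.2, 2.0]
opening: -0.003
finger_force: 0.8
```

>>> carry_out(deltas=[0,0,0.001,0,0,0,0,0,0.002,0,0,0,0,0,0.003,0,0,0,0,0,0.003,0,0,0,0,0,0.003,0,0,0])

```text
time: 5.28
eef_pos: [0.6686, -0.1225, 0.122]
tcp_rot: [-0.073, 0.997, -0.0, -0.0]
contact_force: [-4.9, 2.7, 10.8]
opening: -0.002
finger_force: 5.0
```

The lid is at its hard stop (force up to 10.8 N at z=0.122). Now lifting off and going round outside the latch.

>>> carry_out(deltas=[0,0,-0.03,0,0,0,0,0,-0.08,0,0,0,0,0,-0.13,0,0,0,0.01,0.03,-0.15,0,0,0,0.03,0.08,-0.15,0,0,0])

```text
time: 5.9
eef_pos: [0.6286, -0.0489, 0.2724]
tcp_rot: [-0.071, 0.997, -0.001, 0.003]
contact_force: [-0.5, 0.5, 0.1]
opening: 0.0
finger_force: 0.0
```

>>> carry_out(deltas=[0.02,0.05,0,0,0,0,0.03,0.1,0,0,0,0,0.03,0.11,0.03,0,0,0,0.03,0.11,0.06,0,0,0,0.03,0.11,0.06,0,0,0])

```text
time: 6.52
eef_pos: [0.5797, 0.0568, 0.2061]
tcp_rot: [-0.073, 0.997, 0.0, -0.003]
contact_force: [-0.0, -1.0, 1.0]
opening: 0.001
finger_force: 0.0
```

Run:
```python
from h import *
im,d=ctrl.read_camera("top");cv2.imwrite("pics/top1.png",cv2.resize(im[70:290,230:470,::-1],(600,550)))
s=ctrl.get_state();print(s['time'],s['contact_force'],delta([-200,0,172]),delta([-100,0,172]))
```

```text
6.575 [-0.20618191 -0.59959924  0.61813128] (array([-0.001 , -0.012 ,  0.0363]), array([ 0.   , -0.002, -0.002])) (array([-0.0012, -0.112 ,  0.0363]), array([ 0.   , -0.002, -0.002]))
```

View pics/top1.png

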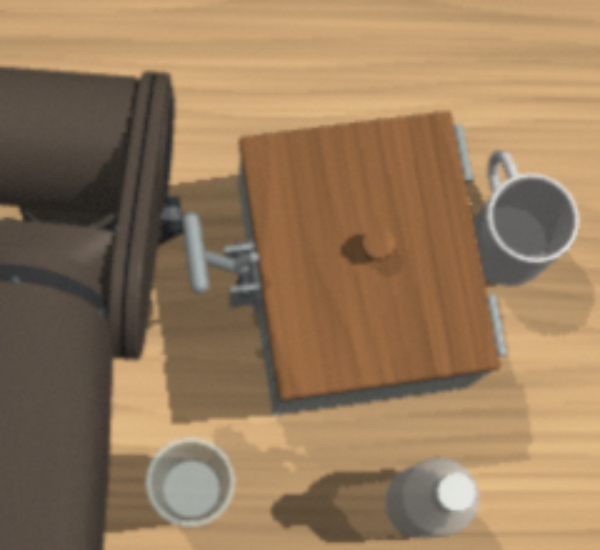

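The picture shows the lid shut, the latch still open with its bar at (196,252) in the crop, and the bystanders untouched. Next I go down and push towards box +x.

>>> carry_out(deltas=[0,0,0.015,0,0,0,0,0,0.03,0,0,0,0,0,0.036,0,0,0,0,-0.01,0.036,0,0,0,0,-0.02,0.036,0,0,0])

```text
time: 7.2
eef_pos: [0.585, 0.0362, 0.1738]
tcp_rot: [-0.073, 0.997, -0.0, 0.0]
contact_force: [-0.9, 0.2, 0.1]
opening: -0.004
finger_force: 0.0
```

>>> carry_out(deltas=[0,-0.01,0,0,0,0,0,-0.02,0,0,0,0,0,-0.03,0,0,0,0,0,-0.038,0,0,0,0,0,-0.046,0,0,0,0])

```text
time: 7.82
eef_pos: [0.5918, -0.0084, 0.1743]
tcp_rot: [-0.073, 0.997, 0.0, 0.001]
contact_force: [-0.6, 2.0, 2.3]
opening: 0.001
finger_force: 1.4
```

```bash
python3 -c "
from h import *
s=ctrl.get_state();print(s['time'],s['contact_force'],delta([-100,0,172]))"
```

```text
7.825 [-0.6283464   1.96022608  2.26369938] (array([ 0.0001, -0.0462,  0.0023]), array([ 0.001,  0.002, -0.001]))
```

>>> carry_out(deltas=[0,-0.008,0,0,0,0,0,-0.016,0,0,0,0,0,-0.024,0,0,0,0,0,-0.032,0,0,0,0,0,-0.04,0,0,0,0])

```text
time: 8.45
eef_pos: [0.5969, -0.0488, 0.1731]
tcp_rot: [-0.072, 0.997, -0.0, -0.0]
contact_force: [1.1, 0.4, -0.1]
opening: 0.002
finger_force: 0.0
```

Run:
```python
from h import *
im,d=ctrl.read_camera("scene");cv2.imwrite("pics/s2.png",cv2.resize(im[120:320,150:390,::-1],(720,600)))
s=ctrl.get_state();print(s['time'],s['contact_force'],delta([-100,0,172]))
```

```text
8.5 [-0.276666   -1.54782433 -0.41799705] (array([-0.0006, -0.0045,  0.0011]), array([-0.001, -0.   , -0.002]))
```

View pics/s2.png

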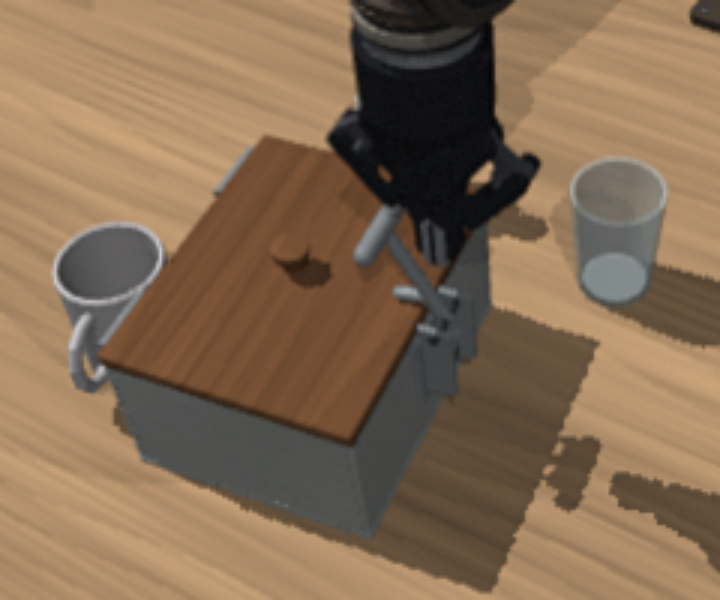

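The lever has snapped over: the bar at (378,235) leans over the lid, and the force has dropped to about zero. Backing off.

>>> carry_out(deltas=[0,0.02,0,0,0,0,0,0.05,0,0,0,0,0,0.08,-0.02,0,0,0,0,0.11,-0.06,0,0,0,0,0.15,-0.1,0,0,0])

```text
time: 9.12
eef_pos: [0.5743, 0.1024, 0.274]
tcp_rot: [-0.073, 0.997, 0.0, -0.0]
contact_force: [-0.2, -0.2, -0.1]
opening: 0.0
finger_force: 0.0
```

>>> carry_out(deltas=[0,0.05,0,0,0,0,0,0.1,0,0,0,0,0,0.12,0,0,0,0,0,0.12,0,0,0,0,0,0.12,0,0,0,0])

```text
time: 9.75
eef_pos: [0.558, 0.2182, 0.2731]
tcp_rot: [-0.072, 0.997, -0.0, -0.0]
contact_force: [-0.1, 0.5, -0.6]
opening: 0.002
finger_force: 0.0
```

Run:
```python
from h import *
im,d=ctrl.read_camera("top");cv2.imwrite("pics/top3.png",cv2.resize(im[70:290,230:470,::-1],(600,550)))
m=ctrl.camera_model("top");v,u=np.mgrid[140:200,290:385];u=u.ravel();v=v.ravel();P=world(m,np.c_[u,v],d[v,u]);P=P[(P[:,2]>.175)&(P[:,2]<.21)]
print(((P-C)@B).mean(0))
```

```text
[-0.06894395 -0.00136281  0.19063025]
```

View pics/top3.png

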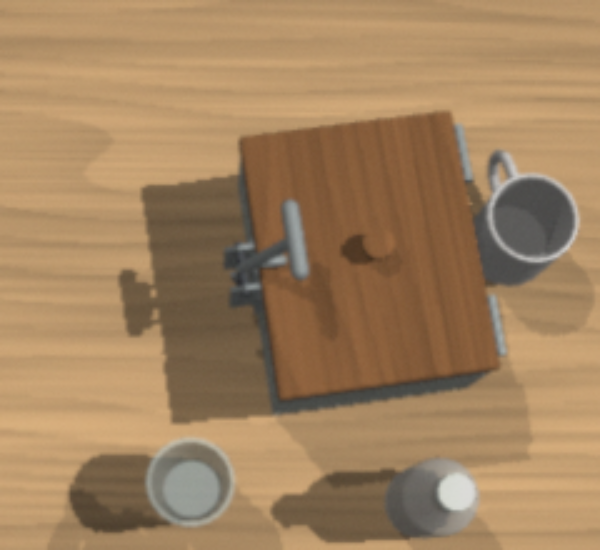

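The picture shows the lid shut and the bar at (295,240) over it, measured at box x = -69 mm (latched is -67). The mug, glass and soap are where they were, and the arm is clear.

```bash
python3 -c "
from plant import ctrl
print(ctrl.sign_off())"
```

```text
the job is handed in; nothing more can be done
None
```

The lid is pressed shut, the latch has snapped over onto it, and the mug, glass and soap still stand where they were; I handed the job in with the clock at about 10 s of 38 s, and no verdict came back.

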